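# Unload the locked forming nest

## Task

A formed angle bracket is locked into the sloping steel nest by a flat cross bar. Slide the bar sideways, towards its end stop, until its ears come out from under the four hooks, lift it off and lay it flat in the middle of the shallow tray with its grip up; then lift the bracket out of its cavity and stand it on its base on the gauge plate, leg up, with the base's free long edge pushed squarely against the plate's stop ledge, roughly midway along it. Set both parts down rather than dropping them, and leave the other things on the bench where they are.

Things in the scene. Friction and masses are not known exactly. Their poses are not given: they have to be found in the camera images.
- nest_face: fixed bare steel block, 96 (x) x 216 (y) x 22 mm, its top face sloping 30 deg, normal leaning away from the robot (+x). Origin on that face at the middle of the open cavity (54 x 104 mm, 9 deep); x down the slope, y along the nest to its left, z out of the face. Four dark L-hooks at y = -64 and +64, 16 wide (y): posts at x = 34..43 and -23..-14, lips reach in to x = 25 and -5, at z = 11..17
- bar: loose dark steel bar (280 g) across the bracket base along the nest y, ears under the hooks: 22 (x) x 160 (y) x 8 mm, four ears 16 wide (y) at y = -64 and +64 make it 42 wide (x). Origin at the centre of its underside. Grip: a fin 10 (x) x 30 (y) mm in its middle, up to z = 48. Slid 16 to 22 mm to +y it meets the end stop; only then are all its ears clear of the lips
- bracket: loose cast aluminium angle bracket (about 180 g) in the cavity, 2 mm play: base 50 (x) x 100 (y) x 8 mm, and along its -x edge a leg 8 thick (x = -25..-17), 100 long, up to z = 43. Origin at the centre of the base underside, z up along the leg. In the nest it slopes with the face, leg on the upper side, base top 1 mm below the face
- nest_stop (a point): the end stop block on the nest face for the bar: middle of the foot of its stop face, at (10, 99, 0) mm in nest_face; 28 (x) x 8 (y) x 14 mm high
- bracket_edge (a point): the middle of the lower edge of the bracket's free long side, at (25, 0, 0) mm in the bracket; same axes as the bracket
- tray: fixed shallow open tray, 180 (x) x 240 (y) x 35 mm high outside, walls and floor 5 mm. Origin at the centre of its underside
- plate: fixed flat steel gauge plate, 140 (x) x 180 (y) x 12 mm, with a dark stop ledge 12 mm wide and 10 mm high on it along its whole +x (far) edge, whose stop face is at x = 58 mm. Origin at the centre of the plate's underside
- plate_stop (a point): the middle of the foot of the stop face, on the plate's top, at (58, 0, 12) mm in the plate; same axes as the plate; the bracket's edge goes here, with the bracket on its -x side
- bolt_a: hex bolt standing on its 30 mm head, 58 mm high, on the far side of the nest; bystander, loose, to be left alone; origin at the centre of its underside
- bolt_b: hex bolt standing on its 30 mm head, 58 mm high, behind the plate; bystander, loose, to be left alone; origin at the centre of its underside
- socket_a: upright wrench socket, 28 mm across, 60 mm high, on the robot's side of the nest; bystander, loose, to be left alone; origin at the centre of its underside
- socket_b: upright wrench socket, 28 mm across, 60 mm high, at the back; bystander, loose, to be left alone; origin at the centre of its underside
- tube: upright cardboard tube, 42 mm across, 55 mm high, behind the plate; bystander, loose, to be left alone; origin at the centre of its underside
- nut: round steel collar lying flat, 34 mm across, 16 mm high, behind the tray; bystander, loose, to be left alone; origin at the centre of its underside
- spanner: spanner about 200 mm long lying at the back; bystander, to be left alone; origin near its middle
Not all that is in view belongs to the job. Several things have the shape of the bar; the one meant has the colours described above.

How it is judged:
On the way, in this order (a step that is already met when the one before it is completed fails the run):
1. the bar lies flat in the tray, grip up, let go, with the bracket still in the nest (x of bar in the frame of tray between -0.07 and 0.07 m and y of bar in the frame of tray between -0.05 and 0.05 m and z of bar in the frame of tray below 0.012 m and angle between bar's own z axis and vertical below 0.12 rad and linear speed of bar below 0.02 m/s and contact force between the fingers and bar below 0.05 N and z of bracket in the frame of nest_face below 0 m), for 0.2 s.
2. the bracket is lifted clear of the cavity by the fingers (z of bracket in the frame of nest_face above 0.02 m and contact force between the fingers and bracket above 0.5 N), for 0.1 s.
At the end, for the whole second after the job is handed in: Bar flat (7 deg) on the tray floor, grip up, centre within 70 mm (x), 50 mm (y) of the tray's; bracket on its base on the plate (3 mm, 3.4 deg), free long edge within 3 mm of the stop face, parallel within 3.4 deg, middle within 45 mm of the stop's middle; both released and at rest (x of bar in the frame of tray between -0.07 and 0.07 m and y of bar in the frame of tray between -0.05 and 0.05 m and z of bar in the frame of tray below 0.012 m and angle between bar's own z axis and vertical below 0.12 rad and x of bracket_edge in the frame of plate_stop between -0.003 and 0.003 m and y of bracket_edge in the frame of plate_stop between -0.045 and 0.045 m and z of bracket_edge in the frame of plate_stop between -0.003 and 0.003 m and angle between bracket's own z axis and vertical below 0.06 rad and angle between the x axis of bracket and the x axis of plate, either way round below 0.06 rad and linear speed of each of bar, bracket below 0.02 m/s and contact force between the fingers and bar below 0.05 N and contact force between the fingers and bracket below 0.05 N); the robot touches nothing.
It fails at once if the bar or the bracket is dropped: moves faster than 0.7 m/s with no finger touching it ((linear speed of bar above 0.7 m/s and contact force between the fingers and bar below 0.05 N) or (linear speed of bracket above 0.7 m/s and contact force between the fingers and bracket below 0.05 N)).
It fails at once if one of the other loose things is moved by more than 30 mm (distance of any of bolt_a, bolt_b, socket_a, socket_b, tube, nut, spanner from where it was at the start of the episode above 0.03 m).
It also fails if it takes over 61 s, if anything falls off the work surface, if the arm or the gripper's body presses on something with over 40 N, if the wrist force passes 120 N, or if a joint passes its speed limit or range.

## Robot

A 6-joint arm with a two-finger parallel gripper is mounted at the origin on the work surface. World frame = base frame: x ahead of the robot, y to its left, z up, the work surface at z = 0. Lengths are in m, angles in rad, forces in N, time in s.
With the tool pointing down it reaches from about 0.275 to 0.775 m from the base axis. Payload 14.6 kg.
Tool frame: the origin (TCP) lies on the centre line of the jaws, within the pads' length; the fingertips stand 11 mm ahead of it and the grasp point (between the pads) lies 8 mm behind it; z points along the fingers, y is the line along which they close (so a half turn about z gives the same grasp; the last joint's range is limited). The gripper opens to 85 mm and grips with 20 to 120 N. Pads are 22 mm wide; open, the fingers measure 114 mm over their backs; the gripper's body (76 mm by 85 mm) begins 54 mm behind the grasp point. The pads swing forward as they close: fully open they stand 13 mm farther back than shut.
Start: joints at [1.187, 0.263, -0.048, 1.259, 0, 1.415], TCP at [0.119, 0.511, 0.242] pointing down, gripper open.
Joint ranges: [-2.65, 2.65], [-0.89, 1.7], [-1.18, 1.37], [-2.13, 2.11], [-1.35, 1.29], [-3.14, 3.14]. Speed limits (rad/s): [1.89, 1.89, 2.57, 2.79, 3.14, 3.14].

## Interface

Orientations are given as a rotation vector (axis times angle).
In Python, from cell import robot gives the robot as it stands. The module is installed in compiled form; this text tells all that it offers.
- The arm moves only by the shell command python3 -m pendant 'ROWS' [OPENING] [FORCE]. ROWS is JSON, a list of rows, each an object of numbers: "x", "y", "z": the shift along the tool's x, y, z scaled (see below); "rx", "ry", "rz": the turn, a rotation vector about the tool's x, y, z scaled (see below). A call has 1 to 20 rows; each row is the pose to reach, as a shift and turn from the pose commanded when the call began, along the tool's axes at that moment, turning the shorter way round; what a row does not reach only later rows make up. The controller multiplies each number of a shift by 500 mm and each number of a turn by 360 degrees. A row lasts 1/12 s, in which the tool goes at most 41.7 mm and 7.16 degrees, less where a joint would pass 70% of its speed; a pose out of reach is approached as far as the arm can. A call with a number of a shift or a turn outside -1 to 1 is refused whole. A call with a gripper value outside its range is refused whole. OPENING is the closure, from 0 (fully open) to 1 (shut), set as the call begins (- or left out, the last holds). The fingers move at their own pace and stop on an object; FORCE is the grip in N (left out, the last holds). Time passes only in rows, so rows that repeat a pose let the fingers close. It gives the time, the measured TCP pose, the force, the opening and the grip force at its end, in the units of the state.
- robot.get_state(): the state, without advancing time (a new reading comes with each control period).
- robot.snapshot(name): name is "scene" or "top"; returns a dict with "image" (400x640x3 uint8, red, green, blue), "fx", "fy", "cx", "cy" (pixels), "cam_to_world" (4x4, takes a point from camera to world coordinates). Camera axes: x right, y down, z forward; pixel columns grow to the right and rows downward; lengths in m; the calibration is good to about 2 mm. A picture is of the moment at which its call begins. There is no depth.
- robot.job_done(): hands the job in; it is judged then, once.
Trained networks look in the newest picture that a camera, given by its name, has taken for a name from the list of things; names that differ only in an ending like _2 or _b are one class to them, and where a whole thing is asked for, a point or a joint stands for the part that bears it (a point fixed in the world has none). Each returns a list of dicts, best first, with "p" (0 to 1); they miss things now and then, are a little off and sometimes report something else, mostly with a low value. They report only what shows in the picture. A call takes as long as a camera call. They do not tell look-alikes from the thing itself.
- robot.silhouettes(camera, name): "mask" (400x640 bool, what is visible of it) and "pixel" ([column, row] in pixels, amid what is visible of it).
The state is a dict: "t": time; "joints": joint angles; "joint_velocities": joint speeds; "joint_torque": joint torques, N m; "tool_pos": TCP position; "tcp_rot": TCP orientation; "wrist_force": force on the tool from outside, world axes, zero at the start; "torque": the same for the moment, N m; "opening": finger opening in m; "grip_force": force on a finger pad.
Only numpy, scipy, OpenCV 4.12 (cv2) and the standard library are available. Lean on these libraries where they do the work, as an engineer would, in place of code of your own. Each camera call takes 0.05 s, during which the arm holds its last target. There are 200 camera calls.

## Working session

There is one attempt and no reset: what is moved stays moved. The work goes in short steps, Python scripts to look and compute and a shell command to move; the robot and the scene stay as the last step left them, time stands still between calls to the robot, and variables do not carry over. Pictures are saved under pics/ and viewed, at most 10 in all, crops included, and the job is handed in when it is done.

```bash
mkdir -p pics
cat > h.py <<'E'
import numpy as np, cv2
from cell import robot
def snap(cam,fn=None):
    s=robot.snapshot(cam)
    if fn: cv2.imwrite('pics/'+fn,s['image'][:,:,::-1])
    return s
def ray(s,px):
    T=np.array(s['cam_to_world']);d=np.array([(px[0]-s['cx'])/s['fx'],(px[1]-s['cy'])/s['fy'],1.])
    return T[:3,3],T[:3,:3]@d
def onz(s,px,z):
    o,d=ray(s,px);return o+d*(z-o[2])/d[2]
def proj(s,P):
    T=np.array(s['cam_to_world']);p=(np.atleast_2d(P)-T[:3,3])@T[:3,:3]
    return np.c_[p[:,0]/p[:,2]*s['fx']+s['cx'],p[:,1]/p[:,2]*s['fy']+s['cy']]
E
python3 - <<'E'
from h import *
print(robot.get_state())
for c in ('scene','top'):
    s=snap(c,c+'0.png'); print(c,np.round(s['cam_to_world'],3).tolist(),s['fx'],s['cx'],s['cy'])
    for n in ['nest_face','bar','bracket','tray','plate','bolt_a','socket_a','tube','nut','spanner']:
        for r in robot.silhouettes(c,n)[:5]:
            m=r['mask'];ys,xs=np.nonzero(m)
            print(n,round(r['p'],2),np.round(r['pixel']),m.sum(),xs.min(),xs.max(),ys.min(),ys.max(),np.round(cv2.minAreaRect(np.c_[xs,ys].astype(np.float32))[2],1),np.round(onz(s,r['pixel'],0.02),3))
E
```

```text
{'t': 0.0, 'joints': array([ 1.18669513e+00,  2.63498011e-01, -4.89515382e-02,  1.25939527e+00,
       -7.89004276e-06,  1.41552957e+00]), 'joint_velocities': array([-3.85998374e-05, -3.43658343e-04, -1.90515945e-03, -1.69755580e-03,
       -2.73362079e-05,  2.32619409e-04]), 'joint_torque': array([-2.00362683e-04, -6.37626314e+01,  3.84579134e+01,  1.34811178e-02,
       -1.76359376e-04, -8.88977723e-06]), 'tool_pos': array([0.1189798 , 0.51106211, 0.24183265]), 'tcp_rot': array([-3.58637445e-01, -3.12078095e+00,  1.59060696e-03]), 'wrist_force': array([0.70682331, 0.20121107, 0.5351568 ]), 'torque': array([-0.02662164,  0.0276495 , -0.0219848 ]), 'grip_force': 0.0, 'opening': 0.08522578094250902}
scene [[0.021, 0.731, -0.682, 1.365], [1.0, -0.009, 0.021, -0.021], [0.009, -0.682, -0.731, 0.917], [0.0, 0.0, 0.0, 1.0]] 495.3963616245839 323.1544961614775 203.25119566520402
nest_face 0.86 [326. 211.] 2563 277 371 177 224 85.8 [0.555 0.012 0.02 ]
nest_face 0.53 [322. 193.] 556 303 346 185 212 83.4 [0.493 0.002 0.02 ]
bar 0.9 [341. 156.] 607 311 368 146 167 82.9 [0.355 0.055 0.02 ]
bar 0
[... 1605 characters left out ...]
09  0.02 ]
plate 0.74 [207. 254.] 3107 177 241 230 279 90.0 [0.453 0.325 0.02 ]
bolt_a 0.49 [216. 216.] 130 210 223 210 221 90.0 [0.56  0.298 0.02 ]
socket_a 0.56 [335. 255.] 83 333 342 252 261 90.0 [ 0.448 -0.036  0.02 ]
socket_a 0.26 [189. 210.] 255 183 202 203 219 90.0 [0.578 0.377 0.02 ]
tube 0.64 [319. 216.] 382 301 338 208 221 84.3 [0.557 0.008 0.02 ]
tube 0.51 [190. 213.] 238 182 203 203 218 14.0 [0.569 0.374 0.02 ]
tube 0.43 [206. 253.] 3257 176 242 229 280 90.0 [0.456 0.325 0.02 ]
nut 0.64 [432. 236.] 5812 385 477 203 273 4.2 [ 0.5   -0.304  0.02 ]
nut 0.54 [320. 214.] 386 301 338 208 220 83.7 [0.562 0.007 0.02 ]
spanner 0.22 [321. 219.] 2008 279 362 193 235 84.8 [0.548 0.004 0.02 ]
```

Run:
```python
import cv2
for c,(x0,x1,y0,y1) in {'scene':(120,500,120,305),'top':(170,490,120,310)}.items():
    i=cv2.imread(f'pics/{c}0.png')[y0:y1,x0:x1]
    cv2.imwrite(f'pics/{c}0c.png',cv2.resize(i,None,fx=2,fy=2,interpolation=cv2.INTER_CUBIC))
i=cv2.imread('pics/scene0.png')[165:240,260:390]
a=cv2.resize(i,None,fx=6,fy=4,interpolation=cv2.INTER_CUBIC)
i=cv2.imread('pics/top0.png')[180:250,260:380]
b=cv2.resize(i,(780,290),interpolation=cv2.INTER_CUBIC)
import numpy as np
cv2.imwrite('pics/nz.png',np.vstack([a,b]))
```

```text
(no output)
```

View pics/scene0c.png

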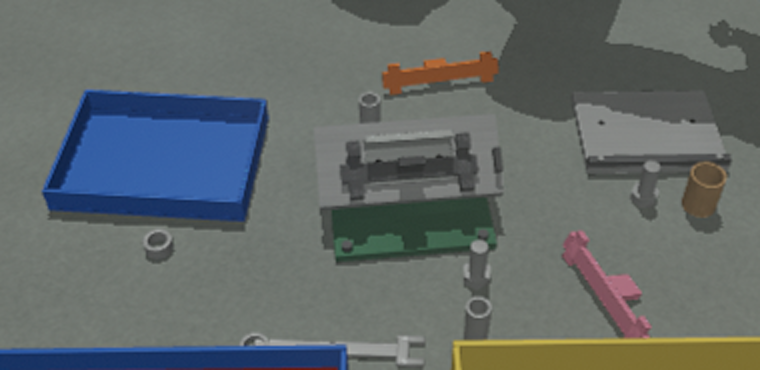

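View pics/nz.png

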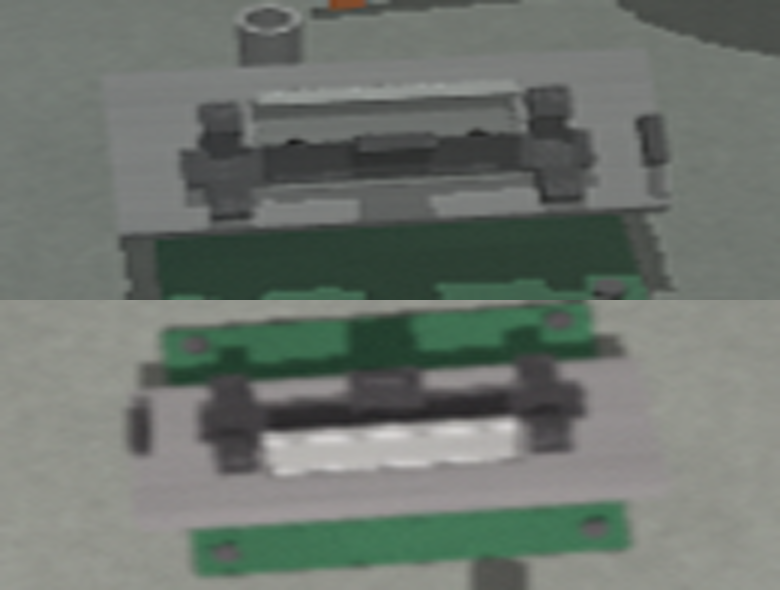

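The dark bar lies across the nest: its fin is near scene px (325,199), the stop block near (369,199), and the nest is yawed a few degrees. Blue tray is at (197,199), plate at (445,186). The orange and pink bars are decoys. Next I zoom on the plate and tray, and fit the nest.

```bash
python3 - <<'E'
import cv2,numpy as np
s=cv2.imread('pics/scene0.png');t=cv2.imread('pics/top0.png')
f=lambda i,x0,y0:cv2.resize(i[y0:y0+60,x0:x0+100],(780,300),interpolation=cv2.INTER_CUBIC) # 7.8 , 5
cv2.imwrite('pics/pl.png',np.vstack([f(s,398,158),f(t,165,224)]))
E
cat > fit.py <<'E'
from h import *
from scipy.optimize import least_squares
from scipy.spatial.transform import Rotation as Ro
s=snap('scene');t=snap('top')
def S(u,v):return (s,u/6+260,v/4+165)
def T(u,v):return (t,u/6.5+260,(v-300)/4.143+180)
# (obs, nest pt mm, which uses block edge offset)
o=[(S(105,75),('lo',-108,0)),(S(652,50),('lo',108,0)),(S(122,233),('hi',-108,0)),(S(665,205),('hi',108,0)),
(T(138,527),('lo',108,0)),(T(662,492),('lo',-108,0)),
(S(200,103),(-23,-72,17)),(S(243,103),(-23,-56,17)),(S(527,88),(-23,56,17)),(S(570,86),(-23,72,17)),
(S(212,218),(43,-72,0)),(S(252,218),(43,-56,0)),(S(540,203),(43,56,0)),(S(582,203),(43,72,0)),
(T(217,472),(-23,72,0)),(T(260,472),(-23,56,0)),(T(532,450),(-23,-56,0)),(T(570,450),(-23,-72,0))]
def pose(p):return Ro.from_euler('z',p[3])*Ro.from_euler('y',np.pi/6),p[:3]
def res(p):
    R,c=pose(p);r=[]
    for (cam,u,v),q in o:
        q=[p[4]-48 if q[0]=='lo' else p[4]+48 if q[0]=='hi' else q[0],q[1],q[2]]
        q[0]=q[0] 
        r+=list(proj(cam,R.apply(np.array(q)/1000)+c)[0]-[u,v])
    return np.array(r)
q=least_squares(res,[.53,.01,.06,.05,0],loss='soft_l1',x_scale=[.01,.01,.01,.1,10]);p=q.x
print(np.round(p,4));print(np.round(res(p).reshape(-1,2),1).tolist())
R,c=pose(p)
print('bar fin top proj scene/top',proj(s,R.apply([.010,0,.048])+c),proj(t,R.apply([.010,0,.048])+c))
print('ears',[np.round(proj(s,R.apply([x,y,.008])+c)[0]) for x in(-.011,.031) for y in(-.080,.08)])
E
python3 fit.py
```

```text
[ 0.565   0.0062  0.07    0.0878 -1.279 ]
[[-0.5, -0.6], [-1.2, -0.6], [-0.4, -0.2], [1.1, -0.2], [-1.4, -2.6], [0.3, -2.4], [-0.2, 0.3], [-0.4, -0.2], [0.0, 0.1], [-0.4, 0.2], [-0.0, 0.8], [0.2, 0.3], [-0.1, 0.4], [-0.4, -0.1], [-0.2, 0.8], [-0.8, 0.2], [-0.6, 1.3], [-0.4, 0.7]]
bar fin top proj scene/top [[326.24216292 199.45090201]] [[318.04709088 199.05419873]]
ears [array([290., 197.]), array([358., 192.]), array([291., 215.]), array([360., 210.])]
```

View pics/pl.png

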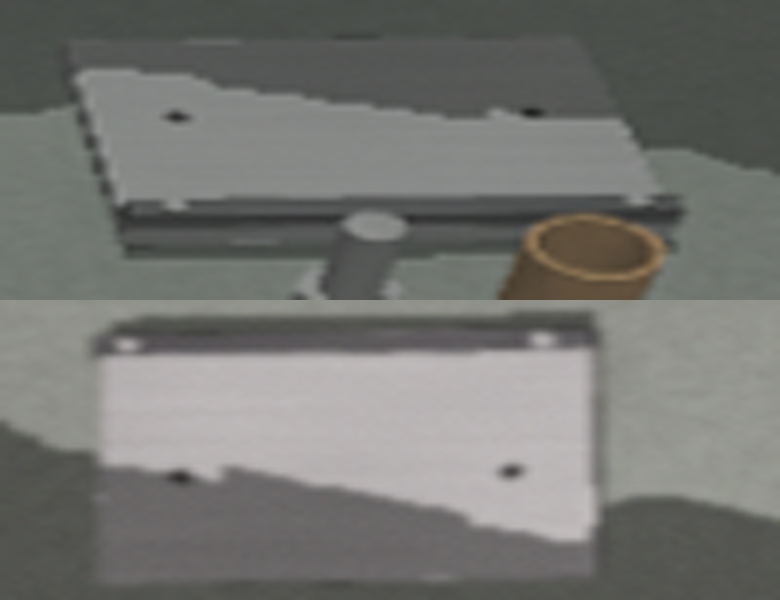

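```bash
sed -i "/T(138,527)/d" fit.py
cat >> fit.py <<'E'
def fit(ob,p0,name):
    f=lambda p:np.ravel([proj(c,Ro.from_euler('z',p[2]).apply(np.array(q)/1000)+[p[0],p[1],0])[0]-[u,v] for (c,u,v),q in ob])
    r=least_squares(f,p0,loss='soft_l1').x;print(name,np.round(r,4),np.round(f(r).reshape(-1,2),1).tolist());return r
S=lambda u,v:(s,u/7.8+398,v/5+158)
T=lambda u,v:(t,u/7.8+165,(v-300)/5+224)
pl=fit([(S(68,40),(-70,-90,12)),(S(578,38),(-70,90,12)),(T(97,582),(-70,90,12)),(T(592,575),(-70,-90,12)),(T(97,352),(58,90,20)),(T(595,345),(58,-90,20)),(S(120,218),(70,-90,22)),(S(680,212),(70,90,22))],[.46,.32,0],'plate')
tr=fit([((s,162.5,166),(-90,-120,35)),((s,142.5,216),(90,-120,35)),((s,253.5,170),(-90,120,35)),((s,243.5,221),(90,120,35))],[.5,-.3,-.03],'tray')
np.savez('poses.npz',nest=p[:4],plate=pl,tray=tr)
E
cat > go.py <<'E'
# usage: target in world pos & R -> shift/turn numbers
from h import *
from scipy.spatial.transform import Rotation as Ro
P=np.load('poses.npz') 
n=P['nest'];RN=Ro.from_euler('z',n[3])*Ro.from_euler('y',np.pi/6)
def nest(q):return RN.apply(np.array(q)/1000)+n[:3]
def tool(zd,yd):
    z=np.array(zd)/np.linalg.norm(zd);y=np.array(yd)-z*np.dot(z,yd);y/=np.linalg.norm(y)
    return Ro.from_matrix(np.c_[np.cross(y,z),y,z])
def to(pos,R):
    st=robot.get_state();R0=Ro.from_rotvec(st['tcp_rot'])
    if np.dot(R.as_matrix()[:,1],R0.as_matrix()[:,1])<0: R=R*Ro.from_euler('z',np.pi)
    d=R0.inv().apply(pos-st['tool_pos'])/.5; w=(R0.inv()*R).as_rotvec()/(2*np.pi)
    print('shift',np.round(d,4),'turn',np.round(w,4),'rows',np.linalg.norm(d)*12,np.linalg.norm(w)*360/7.16)
E
python3 fit.py
python3 - <<'E'
from go import *
b=RN.as_matrix(); R=tool(-b[:,2],b[:,1])
to(nest([10,0,140]),R)
E
```

```text
[0.5666 0.0063 0.0724 0.0871 0.2125]
[[-0.5, -0.3], [-0.9, -0.3], [-0.5, 0.3], [1.3, 0.3], [-0.2, 0.0], [-0.5, -0.5], [0.1, -0.1], [-0.3, -0.1], [-0.1, 0.6], [0.2, 0.1], [-0.0, 0.3], [-0.3, -0.2], [-0.3, 0.1], [-0.9, -0.5], [-0.6, 0.7], [-0.4, 0.1]]
bar fin top proj scene/top [[326.2780605 199.2306194]] [[318.01782403 198.34878048]]
ears [array([290., 197.]), array([358., 192.]), array([291., 215.]), array([360., 210.])]
plate [ 0.4544  0.3194 -0.0014] [[-1.2, -0.6], [-0.2, -0.6], [-0.1, -1.2], [0.2, -0.2], [-0.3, -0.8], [-0.6, 0.0], [0.1, -0.9], [0.1, -0.3]]
tray [ 0.5001 -0.2988 -0.0663] [[0.0, -0.6], [-0.3, 1.1], [0.6, -1.1], [-0.2, 0.2]]
shift [-1.2503 -0.732   0.1072] turn [ 0.0132  0.0826 -0.0491] rows 17.433542832967703 4.878085402381645
```

```bash
python3 -m pendant '[{"x":-0.3,"y":-0.18,"z":0.0},{"x":-0.6,"y":-0.36,"z":0.0},{"x":-0.9,"y":-0.53,"z":0.0},{"x":-0.95,"y":-0.55,"z":0.05,"ry":0.04,"rz":-0.03},{"x":-0.95,"y":-0.55,"z":0.05,"ry":0.04,"rz":-0.03},{"x":-0.95,"y":-0.55,"z":0.05,"ry":0.04,"rz":-0.03},{"x":-0.95,"y":-0.55,"z":0.05,"ry":0.04,"rz":-0.03},{"x":-0.95,"y":-0.55,"z":0.05,"ry":0.04,"rz":-0.03},{"x":-0.95,"y":-0.55,"z":0.05,"ry":0.04,"rz":-0.03},{"x":-0.95,"y":-0.55,"z":0.05,"ry":0.04,"rz":-0.03},{"x":-0.95,"y":-0.55,"z":0.05,"ry":0.04,"rz":-0.03},{"x":-0.95,"y":-0.55,"z":0.05,"ry":0.04,"rz":-0.03},{"x":-0.95,"y":-0.55,"z":0.05,"ry":0.04,"rz":-0.03},{"x":-0.95,"y":-0.55,"z":0.05,"ry":0.04,"rz":-0.03}]' 0.3 40
python3 - <<'E'
from go import *
b=RN.as_matrix(); R=tool(-b[:,2],b[:,1])
to(nest([10,0,100]),R);print(robot.get_state()['opening'])
E
```

```text
shift [-1.2123 -0.7444  0.1764] turn [ 0.0132  0.0826 -0.0491] rows 17.20225496628928 4.878085402381645
0.08530047458092777invalid input at $[0]: expected keys x, y, z, rx, ry, rz
```

```bash
python3 -m pendant '[{"x":-0.95,"y":-0.55,"z":0.05,"rx":0,"ry":0,"rz":0},{"x":-0.95,"y":-0.55,"z":0.05,"rx":0,"ry":0,"rz":0},{"x":-0.95,"y":-0.55,"z":0.05,"rx":0,"ry":0,"rz":0},{"x":-0.95,"y":-0.55,"z":0.05,"rx":0,"ry":0.04,"rz":-0.03},{"x":-0.95,"y":-0.55,"z":0.05,"rx":0,"ry":0.04,"rz":-0.03},{"x":-0.95,"y":-0.55,"z":0.05,"rx":0,"ry":0.04,"rz":-0.03},{"x":-0.95,"y":-0.55,"z":0.05,"rx":0,"ry":0.04,"rz":-0.03},{"x":-0.95,"y":-0.55,"z":0.05,"rx":0,"ry":0.04,"rz":-0.03},{"x":-0.95,"y":-0.55,"z":0.05,"rx":0,"ry":0.04,"rz":-0.03},{"x":-0.95,"y":-0.55,"z":0.05,"rx":0,"ry":0.04,"rz":-0.03},{"x":-0.95,"y":-0.55,"z":0.05,"rx":0,"ry":0.04,"rz":-0.03},{"x":-0.95,"y":-0.55,"z":0.05,"rx":0,"ry":0.04,"rz":-0.03},{"x":-0.95,"y":-0.55,"z":0.05,"rx":0,"ry":0.04,"rz":-0.03},{"x":-0.95,"y":-0.55,"z":0.05,"rx":0,"ry":0.04,"rz":-0.03}]' 0.3 40
python3 - <<'E'
from go import *
b=RN.as_matrix(); R=tool(-b[:,2],b[:,1])
to(nest([10,0,90]),R);print(robot.get_state()['opening'])
E
```

```text
t: 2.47
tool_pos: [0.5216, 0.1329, 0.2167]
tcp_rot: [-0.059, -2.892, -0.041]
wrist_force: [-0.2, 0.6, -0.4]
opening: 0.0599
grip_force: 0.0
shift [-0.2349 -0.2383  0.0817] turn [ 0.0113  0.0438 -0.018 ] rows 4.133364192741676 2.4465827701661973
0.0599083264697798
```

```bash
python3 -m pendant '[{"x":-0.235,"y":-0.238,"z":0.08,"rx":0.0113,"ry":0.0438,"rz":-0.018},{"x":-0.235,"y":-0.238,"z":0.08,"rx":0.0113,"ry":0.0438,"rz":-0.018},{"x":-0.235,"y":-0.238,"z":0.08,"rx":0.0113,"ry":0.0438,"rz":-0.018},{"x":-0.235,"y":-0.238,"z":0.08,"rx":0.0113,"ry":0.0438,"rz":-0.018},{"x":-0.235,"y":-0.238,"z":0.08,"rx":0.0113,"ry":0.0438,"rz":-0.018},{"x":-0.235,"y":-0.238,"z":0.08,"rx":0.0113,"ry":0.0438,"rz":-0.018},{"x":-0.235,"y":-0.238,"z":0.08,"rx":0.0113,"ry":0.0438,"rz":-0.018},{"x":-0.235,"y":-0.238,"z":0.08,"rx":0.0113,"ry":0.0438,"rz":-0.018}]'
python3 - <<'E'
from go import *
b=RN.as_matrix(); R=tool(-b[:,2],b[:,1])
to(nest([10,0,26]),R)
a=snap('scene')['image'][130:260,240:420,::-1];t=snap('top')['image'][130:260,230:410,::-1]
cv2.imwrite('pics/a.png',cv2.resize(np.hstack([a,t]),None,fx=2.2,fy=2.2,interpolation=cv2.INTER_CUBIC))
E
```

```text
t: 3.13
tool_pos: [0.618, 0.0146, 0.1471]
tcp_rot: [0.117, -2.616, 0.03]
wrist_force: [1.1, -0.3, 0.6]
opening: 0.0597
grip_force: 0.0
shift [-0.0046 -0.0075  0.1293] turn [-0.0001 -0.      0.0003] rows 1.5550143030360108 0.015391987241216402
```

View pics/a.png

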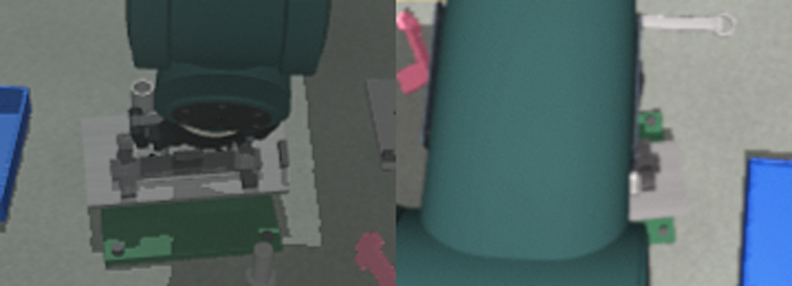

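The arm hides the fin from both cameras, but the pose matches the fit. I descend along the face normal and close.

```bash
python3 -m pendant '[{"x":-0.0046,"y":-0.0075,"z":0.03,"rx":0,"ry":0,"rz":0},{"x":-0.0046,"y":-0.0075,"z":0.06,"rx":0,"ry":0,"rz":0},{"x":-0.0046,"y":-0.0075,"z":0.09,"rx":0,"ry":0,"rz":0},{"x":-0.0046,"y":-0.0075,"z":0.11,"rx":0,"ry":0,"rz":0},{"x":-0.0046,"y":-0.0075,"z":0.12,"rx":0,"ry":0,"rz":0},{"x":-0.0046,"y":-0.0075,"z":0.129,"rx":0,"ry":0,"rz":0},{"x":-0.0046,"y":-0.0075,"z":0.129,"rx":0,"ry":0,"rz":0}]' && python3 -m pendant '[{"x":0,"y":0,"z":0,"rx":0,"ry":0,"rz":0},{"x":0,"y":0,"z":0,"rx":0,"ry":0,"rz":0},{"x":0,"y":0,"z":0,"rx":0,"ry":0,"rz":0},{"x":0,"y":0,"z":0,"rx":0,"ry":0,"rz":0},{"x":0,"y":0,"z":0,"rx":0,"ry":0,"rz":0},{"x":0,"y":0,"z":0,"rx":0,"ry":0,"rz":0}]' 1 50
```

```text
t: 3.82
tool_pos: [0.5881, 0.0081, 0.0901]
tcp_rot: [0.117, -2.616, 0.031]
wrist_force: [-0.4, -0.4, -0.5]
opening: 0.0595
grip_force: 0.0
t: 4.32
tool_pos: [0.589, 0.0078, 0.0903]
tcp_rot: [0.116, -2.617, 0.031]
wrist_force: [3.0, 2.3, 5.6]
opening: 0.029
grip_force: 50.1
```

```bash
python3 -m pendant '[{"x":0,"y":0.006,"z":0,"rx":0,"ry":0,"rz":0},{"x":0,"y":0.012,"z":0,"rx":0,"ry":0,"rz":0},{"x":0,"y":0.018,"z":0,"rx":0,"ry":0,"rz":0},{"x":0,"y":0.024,"z":0,"rx":0,"ry":0,"rz":0},{"x":0,"y":0.03,"z":0,"rx":0,"ry":0,"rz":0},{"x":0,"y":0.032,"z":0,"rx":0,"ry":0,"rz":0},{"x":0,"y":0.032,"z":0,"rx":0,"ry":0,"rz":0}]' ; python3 -m pendant '[{"x":0,"y":0.002,"z":0,"rx":0,"ry":0,"rz":0},{"x":0,"y":0.004,"z":0,"rx":0,"ry":0,"rz":0},{"x":0,"y":0.004,"z":0,"rx":0,"ry":0,"rz":0}]'
```

```text
t: 4.9
tool_pos: [0.5877, 0.0234, 0.0901]
tcp_rot: [0.117, -2.617, 0.032]
wrist_force: [4.6, -2.2, 5.2]
opening: 0.0294
grip_force: 50.1
t: 5.15
tool_pos: [0.5876, 0.0251, 0.0901]
tcp_rot: [0.116, -2.617, 0.032]
wrist_force: [5.1, -3.2, 5.6]
opening: 0.0293
grip_force: 50.1
```

```bash
python3 -m pendant '[{"x":0,"y":0.002,"z":0,"rx":0,"ry":0,"rz":0},{"x":0,"y":0.002,"z":0,"rx":0,"ry":0,"rz":0}]' ; python3 -m pendant '[{"x":0,"y":0.002,"z":0,"rx":0,"ry":0,"rz":0},{"x":0,"y":0.002,"z":0,"rx":0,"ry":0,"rz":0}]';  python3 -m pendant '[{"x":0,"y":0.002,"z":0,"rx":0,"ry":0,"rz":0},{"x":0,"y":0.002,"z":0,"rx":0,"ry":0,"rz":0}]'
```

```text
t: 5.32
tool_pos: [0.5875, 0.0261, 0.0901]
tcp_rot: [0.116, -2.617, 0.032]
wrist_force: [4.9, -4.2, 4.7]
opening: 0.0291
grip_force: 50.1
t: 5.48
tool_pos: [0.5874, 0.0269, 0.0901]
tcp_rot: [0.116, -2.617, 0.033]
wrist_force: [4.2, -6.7, 5.5]
opening: 0.0293
grip_force: 50.2
t: 5.65
tool_pos: [0.5875, 0.027, 0.0902]
tcp_rot: [0.116, -2.617, 0.035]
wrist_force: [5.3, -13.5, 5.2]
opening: 0.0291
grip_force: 50.2
```

```bash
python3 -m pendant '[{"x":0,"y":-0.0015,"z":0,"rx":0,"ry":0,"rz":0},{"x":0,"y":-0.0015,"z":0,"rx":0,"ry":0,"rz":0},{"x":0,"y":-0.0015,"z":-0.006,"rx":0,"ry":0,"rz":0},{"x":0,"y":-0.0015,"z":-0.012,"rx":0,"ry":0,"rz":0},{"x":0,"y":-0.0015,"z":-0.018,"rx":0,"ry":0,"rz":0}]'; python3 -m pendant '[{"x":0,"y":0,"z":-0.01,"rx":0,"ry":0,"rz":0},{"x":0,"y":0,"z":-0.02,"rx":0,"ry":0,"rz":0},{"x":0,"y":0,"z":-0.03,"rx":0,"ry":0,"rz":0}]'
```

```text
t: 6.07
tool_pos: [0.5911, 0.0274, 0.0972]
tcp_rot: [0.116, -2.614, 0.033]
wrist_force: [-1.9, -6.1, -6.5]
opening: 0.0291
grip_force: 49.7
t: 6.32
tool_pos: [0.5987, 0.029, 0.1106]
tcp_rot: [0.116, -2.615, 0.03]
wrist_force: [0.3, -0.1, -1.7]
opening: 0.0293
grip_force: 50.4
```

Run:
```python
from go import *
st=robot.get_state();R0=Ro.from_rotvec(st['tcp_rot'])
print('up',R0.inv().apply([0,0,.06])/.5)
t=P['tray'];Rt=Ro.from_euler('z',t[2]).as_matrix()
to(np.array([t[0],t[1],.13]),tool([0,0,-1],Rt[:,1]))
```

```text
up [ 6.00621257e-02  9.98705563e-05 -1.03887107e-01]
shift [ 0.24   -0.6355  0.0933] turn [-0.0063 -0.0833  0.0241] rows 8.22863836448099 4.370387196420015
```

```bash
python3 -m pendant '[{"x":0.02,"y":0,"z":-0.035,"rx":0,"ry":0,"rz":0},{"x":0.06,"y":0,"z":-0.104,"rx":0,"ry":0,"rz":0},{"x":0.06,"y":0,"z":-0.104,"rx":0,"ry":0,"rz":0},{"x":0.12,"y":-0.2,"z":-0.05,"rx":0,"ry":-0.02,"rz":0.01},{"x":0.24,"y":-0.6355,"z":0.0933,"rx":-0.0063,"ry":-0.0833,"rz":0.0241},{"x":0.24,"y":-0.6355,"z":0.0933,"rx":-0.0063,"ry":-0.0833,"rz":0.0241},{"x":0.24,"y":-0.6355,"z":0.0933,"rx":-0.0063,"ry":-0.0833,"rz":0.0241},{"x":0.24,"y":-0.6355,"z":0.0933,"rx":-0.0063,"ry":-0.0833,"rz":0.0241},{"x":0.24,"y":-0.6355,"z":0.0933,"rx":-0.0063,"ry":-0.0833,"rz":0.0241},{"x":0.24,"y":-0.6355,"z":0.0933,"rx":-0.0063,"ry":-0.0833,"rz":0.0241},{"x":0.24,"y":-0.6355,"z":0.0933,"rx":-0.0063,"ry":-0.0833,"rz":0.0241},{"x":0.24,"y":-0.6355,"z":0.0933,"rx":-0.0063,"ry":-0.0833,"rz":0.0241},{"x":0.24,"y":-0.6355,"z":0.0933,"rx":-0.0063,"ry":-0.0833,"rz":0.0241},{"x":0.24,"y":-0.6355,"z":0.0933,"rx":-0.0063,"ry":-0.0833,"rz":0.0241},{"x":0.24,"y":-0.6355,"z":0.0933,"rx":-0.0063,"ry":-0.0833,"rz":0.0241}]'
python3 - <<'E'
from go import *
t=P['tray'];Rt=Ro.from_euler('z',t[2]).as_matrix()
to(np.array([t[0],t[1],.04]),tool([0,0,-1],Rt[:,1]))
a=snap('scene')['image'][110:280,120:400,::-1]
cv2.imwrite('pics/b.png',cv2.resize(a,None,fx=2.5,fy=2.5,interpolation=cv2.INTER_CUBIC))
E
```

```text
t: 7.57
tool_pos: [0.5, -0.2989, 0.13]
tcp_rot: [0.105, 3.139, 0.0]
wrist_force: [0.3, 0.1, -2.0]
opening: 0.0293
grip_force: 50.5
shift [-0.0002  0.0003  0.1801] turn [ 0.      0.0001 -0.0001] rows 2.161082571140635 0.006557696995509419
```

View pics/b.png

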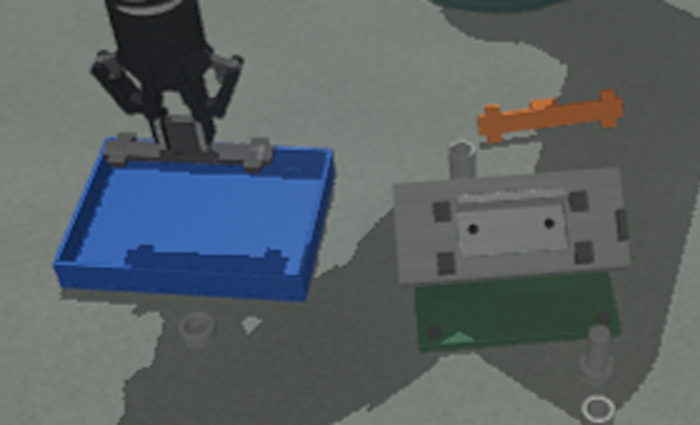

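The bar hangs flat under the jaws near px (196,172), over the tray, and the bracket is still in its cavity. I lower it.

```bash
python3 -m pendant '[{"x":0,"y":0,"z":0.05,"rx":0,"ry":0,"rz":0},{"x":0,"y":0,"z":0.1,"rx":0,"ry":0,"rz":0},{"x":0,"y":0,"z":0.14,"rx":0,"ry":0,"rz":0},{"x":0,"y":0,"z":0.165,"rx":0,"ry":0,"rz":0},{"x":0,"y":0,"z":0.18,"rx":0,"ry":0,"rz":0},{"x":0,"y":0,"z":0.184,"rx":0,"ry":0,"rz":0},{"x":0,"y":0,"z":0.188,"rx":0,"ry":0,"rz":0},{"x":0,"y":0,"z":0.19,"rx":0,"ry":0,"rz":0},{"x":0,"y":0,"z":0.19,"rx":0,"ry":0,"rz":0}]'; python3 -m pendant '[{"x":0,"y":0,"z":0.002,"rx":0,"ry":0,"rz":0},{"x":0,"y":0,"z":0.004,"rx":0,"ry":0,"rz":0},{"x":0,"y":0,"z":0.004,"rx":0,"ry":0,"rz":0}]'
```

```text
t: 8.37
tool_pos: [0.5005, -0.299, 0.0356]
tcp_rot: [0.103, 3.139, -0.002]
wrist_force: [0.3, -0.5, -1.6]
opening: 0.0292
grip_force: 50.6
t: 8.62
tool_pos: [0.5001, -0.299, 0.0331]
tcp_rot: [0.104, 3.139, -0.001]
wrist_force: [-0.7, 0.2, -2.1]
opening: 0.0288
grip_force: 50.6
```

```bash
for i in 1 2 3; do python3 -m pendant '[{"x":0,"y":0,"z":0.0012,"rx":0,"ry":0,"rz":0},{"x":0,"y":0,"z":0.0024,"rx":0,"ry":0,"rz":0}]' | egrep 'pos|wrist'; done
```

```text
tool_pos: [0.5001, -0.299, 0.0318]
wrist_force: [-0.0, -1.0, -1.8]
tool_pos: [0.5001, -0.2989, 0.0305]
wrist_force: [-0.1, 0.1, -3.4]
tool_pos: [0.5001, -0.299, 0.0301]
wrist_force: [-7.0, 4.3, 23.3]
```

```bash
python3 -m pendant '[{"x":0,"y":0,"z":-0.002,"rx":0,"ry":0,"rz":0},{"x":0,"y":0,"z":-0.002,"rx":0,"ry":0,"rz":0},{"x":0,"y":0,"z":-0.002,"rx":0,"ry":0,"rz":0},{"x":0,"y":0,"z":-0.002,"rx":0,"ry":0,"rz":0}]' 0.3; python3 -m pendant '[{"x":0,"y":0,"z":-0.03,"rx":0,"ry":0,"rz":0},{"x":0,"y":0,"z":-0.07,"rx":0,"ry":0,"rz":0},{"x":0,"y":0,"z":-0.15,"rx":0,"ry":0,"rz":0},{"x":0,"y":0,"z":-0.2,"rx":0,"ry":0,"rz":0},{"x":0,"y":0,"z":-0.2,"rx":0,"ry":0,"rz":0}]'
python3 - <<'E'
from go import *
print(robot.get_state()['joints'])
b=RN.as_matrix();st=robot.get_state();R0=Ro.from_rotvec(st['tcp_rot'])
for sg in (1,-1):
    R=tool(-b[:,2],sg*b[:,0]);pos=nest([-20,0,90])
    print(sg,R0.inv().apply(pos-st['tool_pos'])/.5,(R0.inv()*R).as_rotvec()/(2*np.pi))
a=snap('scene')['image'][110:280,120:400,::-1]
cv2.imwrite('pics/c.png',cv2.resize(a,None,fx=2.5,fy=2.5,interpolation=cv2.INTER_CUBIC))
E
```

```text
t: 9.45
tool_pos: [0.5001, -0.299, 0.0304]
tcp_rot: [0.103, 3.139, -0.001]
wrist_force: [0.1, -0.2, -0.2]
opening: 0.0598
grip_force: 0.0
t: 9.87
tool_pos: [0.5018, -0.3002, 0.1353]
tcp_rot: [0.103, 3.134, -0.007]
wrist_force: [0.9, -0.6, -0.6]
opening: 0.0597
grip_force: 0.0
[-6.78453311e-01  4.09640003e-01 -1.22448613e-01  1.03101821e+00
 -8.79261856e-05 -6.12628801e-01]
1 [-0.14399915  0.62840442 -0.05200397] [0.06887928 0.06027563 0.21977022]
-1 [-0.14399915  0.62840442 -0.05200397] [-0.06281669  0.07178305 -0.26743865]
```

View pics/c.png

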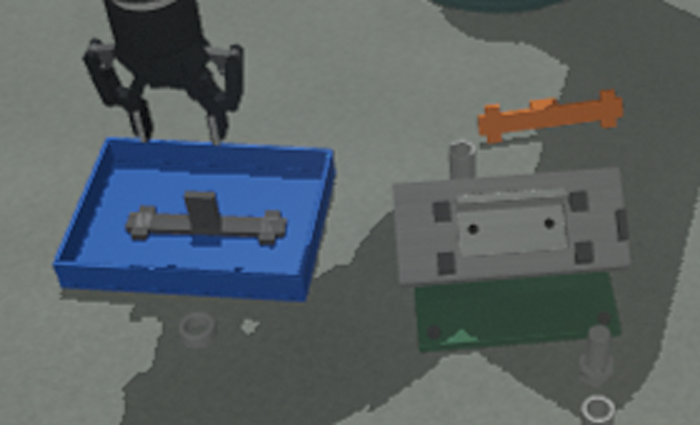

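The bar lies in the middle of the tray, at about crop px (205,222), released and with its grip up. Next I turn and go above the bracket leg.

```bash
python3 -m pendant '[{"x":-0.14,"y":0.63,"z":-0.05,"rx":-0.063,"ry":0.072,"rz":-0.267},{"x":-0.14,"y":0.63,"z":-0.05,"rx":-0.063,"ry":0.072,"rz":-0.267},{"x":-0.14,"y":0.63,"z":-0.05,"rx":-0.063,"ry":0.072,"rz":-0.267},{"x":-0.14,"y":0.63,"z":-0.05,"rx":-0.063,"ry":0.072,"rz":-0.267},{"x":-0.14,"y":0.63,"z":-0.05,"rx":-0.063,"ry":0.072,"rz":-0.267},{"x":-0.14,"y":0.63,"z":-0.05,"rx":-0.063,"ry":0.072,"rz":-0.267},{"x":-0.14,"y":0.63,"z":-0.05,"rx":-0.063,"ry":0.072,"rz":-0.267},{"x":-0.14,"y":0.63,"z":-0.05,"rx":-0.063,"ry":0.072,"rz":-0.267},{"x":-0.14,"y":0.63,"z":-0.05,"rx":-0.063,"ry":0.072,"rz":-0.267},{"x":-0.14,"y":0.63,"z":-0.05,"rx":-0.063,"ry":0.072,"rz":-0.267},{"x":-0.14,"y":0.63,"z":-0.05,"rx":-0.063,"ry":0.072,"rz":-0.267},{"x":-0.14,"y":0.63,"z":-0.05,"rx":-0.063,"ry":0.072,"rz":-0.267},{"x":-0.14,"y":0.63,"z":-0.05,"rx":-0.063,"ry":0.072,"rz":-0.267},{"x":-0.14,"y":0.63,"z":-0.05,"rx":-0.063,"ry":0.072,"rz":-0.267},{"x":-0.14,"y":0.63,"z":-0.05,"rx":-0.063,"ry":0.072,"rz":-0.267},{"x":-0.14,"y":0.63,"z":-0.05,"rx":-0.063,"ry":0.072,"rz":-0.267},{"x":-0.14,"y":0.63,"z":-0.05,"rx":-0.063,"ry":0.072,"rz":-0.267},{"x":-0.14,"y":0.63,"z":-0.05,"rx":-0.063,"ry":0.072,"rz":-0.267}]'
python3 - <<'E'
from go import *
b=RN.as_matrix();print(robot.get_state()['joints'])
R=tool(-b[:,2],-b[:,0]);to(nest([-20,0,70]),R)
to(nest([-20,0,17]),R)
E
```

```text
t: 11.42
tool_pos: [0.5905, 0.0107, 0.1549]
tcp_rot: [1.995, -1.834, -0.502]
wrist_force: [0.0, -0.2, 0.5]
opening: 0.0599
grip_force: 0.0
[-0.08231539  0.8171084   0.55922942  1.83785969 -0.08008724 -1.71553133]
shift [ 0.0049 -0.0007  0.0271] turn [ 0.0011  0.0009 -0.0003] rows 0.33017039218848104 0.07095684688204006
shift [ 0.0054 -0.0014  0.1331] turn [ 0.0011  0.0009 -0.0003] rows 1.59825510856693 0.07095684688204006
```

```bash
python3 -m pendant '[{"x":0.0054,"y":-0.0014,"z":0.03,"rx":0.001,"ry":0.001,"rz":0},{"x":0.0054,"y":-0.0014,"z":0.06,"rx":0.001,"ry":0.001,"rz":0},{"x":0.0054,"y":-0.0014,"z":0.09,"rx":0.001,"ry":0.001,"rz":0},{"x":0.0054,"y":-0.0014,"z":0.11,"rx":0.001,"ry":0.001,"rz":0},{"x":0.0054,"y":-0.0014,"z":0.125,"rx":0.001,"ry":0.001,"rz":0},{"x":0.0054,"y":-0.0014,"z":0.133,"rx":0.001,"ry":0.001,"rz":0},{"x":0.0054,"y":-0.0014,"z":0.133,"rx":0.001,"ry":0.001,"rz":0},{"x":0.0054,"y":-0.0014,"z":0.133,"rx":0.001,"ry":0.001,"rz":0}]'
python3 - <<'E'
from go import *
b=RN.as_matrix()
R=tool(-b[:,2],-b[:,0]);to(nest([-20,0,17]),R)
E
python3 -m pendant '[{"x":0,"y":0,"z":0,"rx":0,"ry":0,"rz":0},{"x":0,"y":0,"z":0,"rx":0,"ry":0,"rz":0},{"x":0,"y":0,"z":0,"rx":0,"ry":0,"rz":0},{"x":0,"y":0,"z":0,"rx":0,"ry":0,"rz":0},{"x":0,"y":0,"z":0,"rx":0,"ry":0,"rz":0},{"x":0,"y":0,"z":0,"rx":0,"ry":0,"rz":0},{"x":0,"y":0,"z":0,"rx":0,"ry":0,"rz":0},{"x":0,"y":0,"z":0,"rx":0,"ry":0,"rz":0}]' 1 50
```

```text
t: 12.08
tool_pos: [0.558, 0.0055, 0.0979]
tcp_rot: [2.0, -1.833, -0.49]
wrist_force: [0.6, 0.8, 0.6]
opening: 0.0595
grip_force: 0.0
shift [-0.0001 -0.0005  0.0015] turn [ 0.     -0.0002 -0.0001] rows 0.018636440410215338 0.01167541405245622
t: 12.75
tool_pos: [0.5569, 0.0054, 0.0986]
tcp_rot: [1.999, -1.83, -0.491]
wrist_force: [-7.1, -2.0, 12.5]
opening: 0.0074
grip_force: 51.7
```

```bash
python3 -m pendant '[{"x":0,"y":0,"z":-0.004,"rx":0,"ry":0,"rz":0},{"x":0,"y":0,"z":-0.01,"rx":0,"ry":0,"rz":0},{"x":0,"y":0,"z":-0.02,"rx":0,"ry":0,"rz":0},{"x":0,"y":0,"z":-0.03,"rx":0,"ry":0,"rz":0}]';  python3 -m pendant '[{"x":0,"y":0,"z":-0.02,"rx":0,"ry":0,"rz":0},{"x":0,"y":0,"z":-0.05,"rx":0,"ry":0,"rz":0},{"x":0,"y":0,"z":-0.1,"rx":0,"ry":0,"rz":0},{"x":0,"y":0,"z":-0.14,"rx":0,"ry":0,"rz":0},{"x":0,"y":0,"z":-0.14,"rx":0,"ry":0,"rz":0}]'
python3 - <<'E'
from go import *
p=P['plate'];st=robot.get_state();R0=Ro.from_rotvec(st['tcp_rot']);print(st['joints'])
# bracket edge target 15mm short of the stop; leg centre is 46mm behind the edge
Rp=Ro.from_euler('z',p[2]).as_matrix()
to(np.r_[p[0]+.058-.020-.046,p[1],.13],tool([0,0,-1],-Rp[:,0]))
E
```

```text
t: 13.08
tool_pos: [0.565, 0.0063, 0.1105]
tcp_rot: [1.999, -1.831, -0.491]
wrist_force: [0.4, -0.3, -2.7]
opening: 0.0072
grip_force: 50.2
t: 13.5
tool_pos: [0.6021, 0.0095, 0.1734]
tcp_rot: [2.002, -1.835, -0.486]
wrist_force: [1.0, 0.3, -1.5]
opening: 0.0068
grip_force: 50.3
[-0.08049309  0.83067044  0.64409618  1.89773676 -0.08502985 -1.71640833]
shift [-0.6449  0.1795  0.2013] turn [ 0.0827 -0.004   0.0138] rows 8.387899539734407 4.219183296320811
```

```bash
python3 -m pendant '[{"x":-0.645,"y":0.18,"z":0.2,"rx":0.0827,"ry":-0.004,"rz":0.0138},{"x":-0.645,"y":0.18,"z":0.2,"rx":0.0827,"ry":-0.004,"rz":0.0138},{"x":-0.645,"y":0.18,"z":0.2,"rx":0.0827,"ry":-0.004,"rz":0.0138},{"x":-0.645,"y":0.18,"z":0.2,"rx":0.0827,"ry":-0.004,"rz":0.0138},{"x":-0.645,"y":0.18,"z":0.2,"rx":0.0827,"ry":-0.004,"rz":0.0138},{"x":-0.645,"y":0.18,"z":0.2,"rx":0.0827,"ry":-0.004,"rz":0.0138},{"x":-0.645,"y":0.18,"z":0.2,"rx":0.0827,"ry":-0.004,"rz":0.0138},{"x":-0.645,"y":0.18,"z":0.2,"rx":0.0827,"ry":-0.004,"rz":0.0138},{"x":-0.645,"y":0.18,"z":0.2,"rx":0.0827,"ry":-0.004,"rz":0.0138},{"x":-0.645,"y":0.18,"z":0.2,"rx":0.0827,"ry":-0.004,"rz":0.0138},{"x":-0.645,"y":0.18,"z":0.2,"rx":0.0827,"ry":-0.004,"rz":0.0138},{"x":-0.645,"y":0.18,"z":0.2,"rx":0.0827,"ry":-0.004,"rz":0.0138},{"x":-0.645,"y":0.18,"z":0.2,"rx":0.0827,"ry":-0.004,"rz":0.0138},{"x":-0.645,"y":0.18,"z":0.2,"rx":0.0827,"ry":-0.004,"rz":0.0138}]'
python3 - <<'E'
from go import *
p=P['plate'];Rp=Ro.from_euler('z',p[2]).as_matrix()
to(np.r_[p[0]+.058-.020-.046,p[1],.045],tool([0,0,-1],-Rp[:,0]))
s=snap('scene');a=s['image'][110:240,380:520,::-1];b=snap('top')['image'][180:310,150:290,::-1]
cv2.imwrite('pics/d.png',cv2.resize(np.hstack([a,b]),None,fx=2.8,fy=2.8,interpolation=cv2.INTER_CUBIC))
E
```

```text
t: 14.67
tool_pos: [0.4449, 0.3185, 0.1291]
tcp_rot: [2.217, -2.222, -0.005]
wrist_force: [0.6, -0.9, -1.7]
opening: 0.0069
grip_force: 50.3
shift [-0.0017 -0.0036  0.1681] turn [ 0.0006  0.     -0.0002] rows 2.018279401519059 0.03339269870762319
```

View pics/d.png

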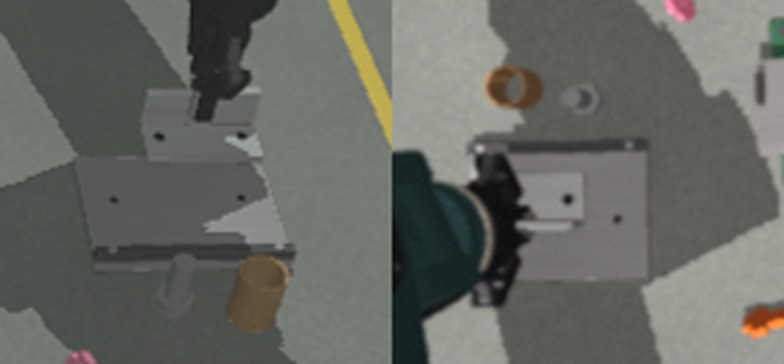

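The bracket is held upright, parallel to the ledge (right half: base at crop px (555,195), ledge at (560,145)), and clear of the bolt and tube. I lower it.

```bash
python3 -m pendant '[{"x":-0.002,"y":-0.0036,"z":0.05,"rx":0.0006,"ry":0,"rz":0},{"x":-0.002,"y":-0.0036,"z":0.1,"rx":0.0006,"ry":0,"rz":0},{"x":-0.002,"y":-0.0036,"z":0.13,"rx":0.0006,"ry":0,"rz":0},{"x":-0.002,"y":-0.0036,"z":0.155,"rx":0.0006,"ry":0,"rz":0},{"x":-0.002,"y":-0.0036,"z":0.164,"rx":0.0006,"ry":0,"rz":0},{"x":-0.002,"y":-0.0036,"z":0.168,"rx":0.0006,"ry":0,"rz":0},{"x":-0.002,"y":-0.0036,"z":0.168,"rx":0.0006,"ry":0,"rz":0}]';for i in 1 2 3; do python3 -m pendant '[{"x":0,"y":0,"z":0.0015,"rx":0,"ry":0,"rz":0},{"x":0,"y":0,"z":0.003,"rx":0,"ry":0,"rz":0},{"x":0,"y":0,"z":0.003,"rx":0,"ry":0,"rz":0}]' | egrep 'pos|wrist'; done
```

```text
t: 15.35
tool_pos: [0.4463, 0.3201, 0.0453]
tcp_rot: [-2.219, 2.224, 0.001]
wrist_force: [0.4, 0.2, -1.8]
opening: 0.007
grip_force: 50.1
tool_pos: [0.4462, 0.3206, 0.0442]
wrist_force: [-0.8, 0.4, -2.2]
tool_pos: [0.4459, 0.3205, 0.0422]
wrist_force: [-0.3, -0.4, -2.7]
tool_pos: [0.4458, 0.3204, 0.0405]
wrist_force: [1.0, -0.3, -2.3]
```

```bash
for i in 1 2 3; do python3 -m pendant '[{"x":0,"y":0,"z":0.001,"rx":0,"ry":0,"rz":0},{"x":0,"y":0,"z":0.002,"rx":0,"ry":0,"rz":0},{"x":0,"y":0,"z":0.002,"rx":0,"ry":0,"rz":0}]' | egrep 'pos|wrist'; done
```

```text
tool_pos: [0.4459, 0.3204, 0.0396]
wrist_force: [0.1, 0.1, -2.0]
tool_pos: [0.4459, 0.3204, 0.0386]
wrist_force: [0.1, 0.3, -3.0]
tool_pos: [0.4459, 0.3204, 0.0376]
wrist_force: [0.2, -0.4, -1.7]
```

```bash
for i in 1 2; do python3 -m pendant '[{"x":0,"y":0,"z":0.001,"rx":0,"ry":0,"rz":0},{"x":0,"y":0,"z":0.002,"rx":0,"ry":0,"rz":0},{"x":0,"y":0,"z":0.002,"rx":0,"ry":0,"rz":0}]' | egrep 'pos|wrist'; done
```

```text
tool_pos: [0.446, 0.3204, 0.0372]
wrist_force: [-3.0, -1.4, 8.3]
tool_pos: [0.446, 0.3204, 0.0371]
wrist_force: [-8.8, -4.3, 26.1]
```

```bash
python3 -m pendant '[{"x":0,"y":0,"z":-0.0022,"rx":0,"ry":0,"rz":0},{"x":0,"y":0,"z":-0.0022,"rx":0,"ry":0,"rz":0},{"x":0,"y":-0.006,"z":-0.0022,"rx":0,"ry":0,"rz":0},{"x":0,"y":-0.012,"z":-0.0022,"rx":0,"ry":0,"rz":0},{"x":0,"y":-0.018,"z":-0.0022,"rx":0,"ry":0,"rz":0},{"x":0,"y":-0.024,"z":-0.0022,"rx":0,"ry":0,"rz":0},{"x":0,"y":-0.03,"z":-0.0022,"rx":0,"ry":0,"rz":0},{"x":0,"y":-0.03,"z":-0.0022,"rx":0,"ry":0,"rz":0}]';for i in 1 2; do python3 -m pendant '[{"x":0,"y":-0.001,"z":0,"rx":0,"ry":0,"rz":0},{"x":0,"y":-0.002,"z":0,"rx":0,"ry":0,"rz":0},{"x":0,"y":-0.002,"z":0,"rx":0,"ry":0,"rz":0}]' | egrep 'pos|wrist'; done
```

```text
t: 18.02
tool_pos: [0.46, 0.3205, 0.0372]
tcp_rot: [2.22, -2.222, -0.004]
wrist_force: [-11.5, -1.2, 16.5]
opening: 0.0075
grip_force: 53.0
tool_pos: [0.46, 0.3205, 0.0372]
wrist_force: [-16.6, -0.3, 19.2]
tool_pos: [0.4613, 0.3205, 0.0371]
wrist_force: [-13.8, -0.4, 18.2]
```

```bash
python3 -m pendant '[{"x":0,"y":0,"z":-0.0015,"rx":0,"ry":0,"rz":0},{"x":0,"y":0,"z":-0.0015,"rx":0,"ry":0,"rz":0}]' | egrep 'pos|wrist'; for i in 1 2 3; do python3 -m pendant '[{"x":0,"y":-0.001,"z":0,"rx":0,"ry":0,"rz":0},{"x":0,"y":-0.002,"z":0,"rx":0,"ry":0,"rz":0},{"x":0,"y":-0.002,"z":0,"rx":0,"ry":0,"rz":0}]' | egrep 'pos|wrist'; done
```

```text
tool_pos: [0.4628, 0.3204, 0.0375]
wrist_force: [-1.9, 0.2, -1.0]
tool_pos: [0.463, 0.3203, 0.0373]
wrist_force: [-7.5, -0.3, 5.0]
tool_pos: [0.4631, 0.3202, 0.0373]
wrist_force: [-12.5, -0.2, 9.3]
tool_pos: [0.4632, 0.3201, 0.0373]
wrist_force: [-18.9, 0.7, 15.4]
```

```bash
python3 -m pendant '[{"x":0,"y":0,"z":-0.0012,"rx":0,"ry":0,"rz":0},{"x":0,"y":0,"z":-0.0012,"rx":0,"ry":0,"rz":0}]' | egrep 'pos|wrist'; for i in 1 2; do python3 -m pendant '[{"x":0,"y":-0.001,"z":-0.0003,"rx":0,"ry":0,"rz":0},{"x":0,"y":-0.0015,"z":-0.0006,"rx":0,"ry":0,"rz":0},{"x":0,"y":-0.0015,"z":-0.0006,"rx":0,"ry":0,"rz":0}]' | egrep 'pos|wrist|rot'; done
python3 - <<'E'
from h import *
a=snap('scene')['image'][155:215,398:498,::-1];b=snap('top')['image'][224:284,165:265,::-1]
f=lambda i:cv2.resize(i,(780,300),interpolation=cv2.INTER_CUBIC)
cv2.imwrite('pics/e.png',np.vstack([f(a),f(b)]))
E
```

```text
tool_pos: [0.4634, 0.32, 0.0375]
wrist_force: [-15.0, -0.3, 6.9]
tool_pos: [0.4635, 0.32, 0.0376]
tcp_rot: [2.218, -2.218, -0.007]
wrist_force: [-18.0, 0.7, 7.8]
tool_pos: [0.4635, 0.32, 0.0377]
tcp_rot: [2.217, -2.217, -0.009]
wrist_force: [-21.3, 1.0, 6.8]
```

View pics/e.png

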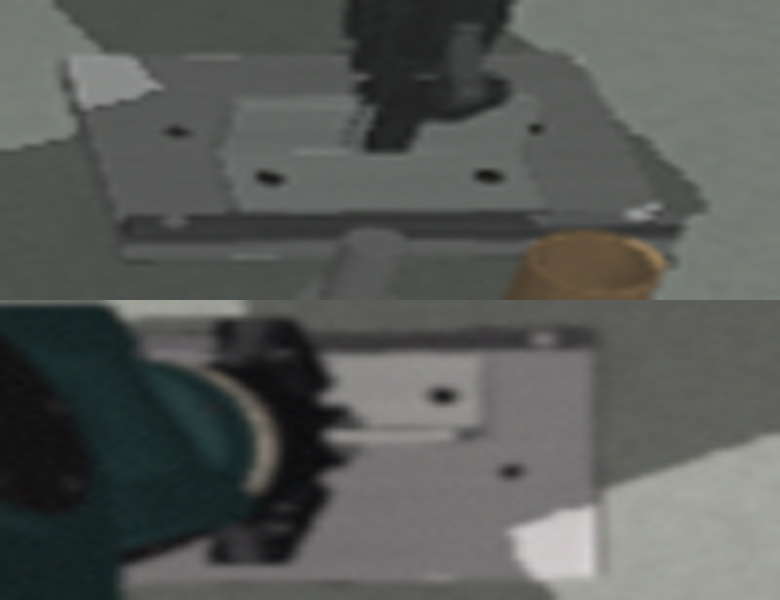

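Both views show the base edge against the ledge (top crop row ≈352). I relax the push, press lightly down and release.

```bash
python3 -m pendant '[{"x":0,"y":0.002,"z":0.001,"rx":0,"ry":0,"rz":0},{"x":0,"y":0.004,"z":0.001,"rx":0,"ry":0,"rz":0},{"x":0,"y":0.004,"z":0.001,"rx":0,"ry":0,"rz":0}]'; python3 -m pendant '[{"x":0,"y":0,"z":0,"rx":0,"ry":0,"rz":0},{"x":0,"y":0,"z":0,"rx":0,"ry":0,"rz":0},{"x":0,"y":0,"z":0,"rx":0,"ry":0,"rz":0},{"x":0,"y":0,"z":0,"rx":0,"ry":0,"rz":0}]' 0.6; python3 -m pendant '[{"x":0,"y":0,"z":-0.02,"rx":0,"ry":0,"rz":0},{"x":0,"y":0,"z":-0.06,"rx":0,"ry":0,"rz":0},{"x":0,"y":0,"z":-0.12,"rx":0,"ry":0,"rz":0},{"x":0,"y":0,"z":-0.2,"rx":0,"ry":0,"rz":0},{"x":0.15,"y":0.15,"z":-0.28,"rx":0,"ry":0,"rz":0},{"x":0.3,"y":0.2,"z":-0.28,"rx":0,"ry":0,"rz":0},{"x":0.3,"y":0.2,"z":-0.28,"rx":0,"ry":0,"rz":0},{"x":0.3,"y":0.2,"z":-0.28,"rx":0,"ry":0,"rz":0},{"x":0.3,"y":0.2,"z":-0.28,"rx":0,"ry":0,"rz":0}]'
python3 - <<'E'
from h import *
a=snap('scene')['image'][155:215,398:498,::-1];b=snap('top')['image'][224:284,165:265,::-1]
f=lambda i:cv2.resize(i,(780,300),interpolation=cv2.INTER_CUBIC)
cv2.imwrite('pics/f.png',np.vstack([f(a),f(b)]))
E
```

```text
t: 20.45
tool_pos: [0.4634, 0.3201, 0.0375]
tcp_rot: [2.219, -2.22, -0.004]
wrist_force: [-11.8, 1.1, 2.4]
opening: 0.0071
grip_force: 51.3
t: 20.78
tool_pos: [0.4659, 0.3205, 0.0383]
tcp_rot: [-2.219, 2.223, 0.0]
wrist_force: [0.0, 1.4, -0.4]
opening: 0.0343
grip_force: 0.0
t: 21.53
tool_pos: [0.3628, 0.1681, 0.1796]
tcp_rot: [-2.219, 2.223, -0.0]
wrist_force: [1.0, 1.0, 0.9]
opening: 0.0339
grip_force: 0.0
```

View pics/f.png

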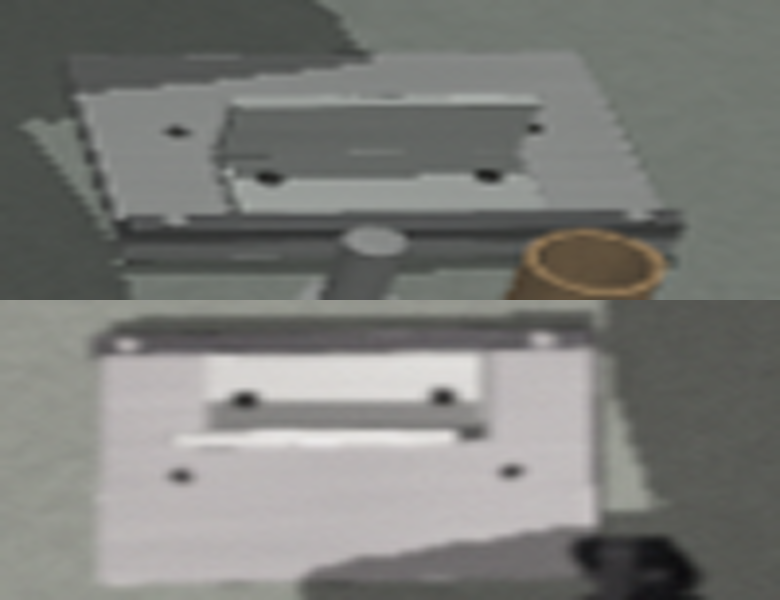

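The bracket stands flush against the ledge, roughly centred (top crop: base columns 205–480, edge row ≈352), and the arm is clear. I hand the job in.

```bash
python3 -c "
from cell import robot
print(robot.job_done())"
```

```text
the job is handed in; nothing more can be done
None
```

The job is handed in: the bar lies in the middle of the tray, grip up, and the bracket stands on the plate flush against the stop ledge; no verdict came back from the judge.

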